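Seat a square sample jar in its raised holder and twist off its tight cap

ROBOT

A 7-joint arm with a two-finger parallel gripper is mounted at the origin on the work surface. World frame = base frame: x ahead of the robot, y to its left, z up, the work surface at z = 0. Lengths are in mm, angles in rad, forces in N, time in s.
With the tool pointing down it reaches from about 400 to 850 mm from the base axis. Payload 10.4 kg.
Tool frame: the origin (TCP) lies at the centre of the arm's flange, where the gripper is bolted on; the fingertips stand 182 mm ahead of it and the grasp point (between the pads) lies 164 mm ahead of it; x points along the fingers, z is the direction in which the jaws open and shut, and the axes are right-handed (so a half turn about x gives the same grasp; the last joint's range is limited). The gripper opens to 87 mm and grips with 3 to 60 N. Pads are 19 mm wide; open, the fingers measure 117 mm over their backs; the gripper's body (75 mm by 190 mm) begins 51 mm behind the grasp point.
Start: joints at [1.165, 0.332, -0.065, 1.46, 0.022, 1.35, -0.088], TCP at [233.463, -579.765, 404.776] pointing down, gripper open.
Joint ranges: [-2.6, 2.6], [-0.5, 2.12], [-1.47, 1.34], [0.16, 2.42], [-1.27, 4.41], [0.06, 2.06], [-2.6, 2.6]. Speed limits (rad/s): [2.22, 2.22, 2.79, 2.79, 3.14, 3.14, 3.14].

INTERFACE

Orientations are given as a 3x3 rotation matrix whose columns are the frame's x, y, z axes.
In Python, from plant import manip, eyes gives the robot as it stands.
- The arm moves only by the tool apply_moves, never from a script. Its argument "moves" is text: rows parted by semicolons, each of 5 numbers parted by spaces: the gripper's target within -1 to 1 (fully open at 1, half-way at 0, shut at -1), then the shift along the tool's x, y, z normalised to -1 to 1, where 1 is 15 cm, then the turn about the tool's x normalised to -1 to 1, where 1 is 2 rad. A call has 1 to 12 rows; each row is the pose to reach, as a shift and turn from the pose commanded when the call began, along the tool's axes at that moment; what a row does not reach only later rows make up. A row lasts 1/12 s, in which the tool goes at most 41.7 mm and 7.16 degrees, less where a joint would pass 70% of its speed; a pose out of reach is approached as far as the arm can. A call with a number of a shift or a turn outside -1 to 1 is refused whole. A call with a gripper value outside its range is refused whole. The fingers move at their own pace and stop on an object; "newtons" is the grip in N (left out, the last holds). Time passes only in rows, so rows that repeat a pose let the fingers close. It gives the time, the measured TCP pose, the force and the opening at its end, in the units of the state.
- manip.get_obs(): the state, without advancing time (a new reading comes with each control period).
- eyes.capture(name): name is "scene" or "side" or "wrist"; returns the picture (480x640x3 uint8, red, green, blue); there is no depth.
- eyes.get_calibration(name): a dict with "vfov" (degrees; the focal length in pixels is half the picture's height over the tangent of half this angle, whatever the lens; pixels are square), "cx", "cy" (the principal point, pixels), "dist_coeffs" ([k1, k2, p1, p2, k3] as OpenCV has them; the pictures are not rectified), "rvec" (rotation vector, rad) and "tvec" (3), from world to camera coordinates, as OpenCV has them. Camera axes: x right, y down, z forward; pixel columns grow to the right and rows downward; lengths in mm; the calibration is good to about 2 mm. A picture is of the moment at which its call begins: read the wrist's pose just before it. get_calibration takes no time and is no camera call; for the wrist camera it gives the pose at the moment of the call.
- manip.sign_off(): hands the job in, once; it reports no verdict.
The state is a dict: "clock": time; "qpos": joint angles; "qvel": joint speeds; "tau": joint torques, N m; "position": TCP position; "ee_rot": TCP orientation; "contact_force": force on the tool from outside, world axes, zero at the start; "torque": the same for the moment, N m; "finger_gap": opening from 0.0 (shut) to 1.0 (fully open).
Only numpy, scipy, OpenCV 4.12 (cv2) and the standard library are available. Lean on these libraries where they do the work, as an engineer would, in place of code of your own. Each camera call takes 0.05 s, during which the arm holds its last target. There are 200 camera calls.

TASK

Stand the capped square jar in the square nest of the raised holder so that it cannot turn, fully down on the nest's floor. Then twist its tight cap anticlockwise (seen from above), a bit less than a quarter turn, stop turning once it comes loose, and lift it straight up, leaving the jar fully seated. Finish while still holding the cap level and still, over the open neck and clear of it by a finger's width or two, without putting it down or letting go; leave the other things on the bench where they are.

Things in the scene. Friction and masses are not known exactly. Their poses are not given: they have to be found in the camera images.
- jar: loose white plastic jar, about 0.3 kg: square body 56 x 56 mm, 62 mm high, 4 mm rounded edges, low shoulder, round neck whose rim is 90 mm above the underside. Starts upright on the bench, capped; it can be carried by its cap. Origin: centre of the underside, z up, x and y square to the flat sides.
- rim (a point): centre of the jar neck's rim, 90 mm above its underside, axes as the jar's. Neck 26 mm across, 37 mm over its lugs. The cap's lugs come clear when the cap's x axis stands 66 deg (1.15 rad) anticlockwise of the jar's; 80 to 90 deg is a good place to stop; past 120 deg is turned too far (the next stop is at about 134 deg).
- cap: round blue ribbed cap of the square jar, 46 mm across, 24 mm high, 50 g, a loose part held by two lugs. Origin: centre of its lower rim, z up. Closed, this is 74 mm above the jar's underside and 12 mm above its square body (room for finger tips), and its x axis lies 0 to 7 deg (0.12 rad) anticlockwise of the jar's, hard by its clockwise stop. A 40 N grip is safe.
- cap_mark (a point): point on the cap's side, 23 mm from its axis along the cap's x, 12 mm above its lower rim. A sprung liner in the cap presses on the neck with 12 N: turning takes a few tenths of N m, and an unbraced jar turns along. The cap does not rise as it turns; once clear the liner pushes it up 2 mm if let go, and it lifts straight off (16 mm of lift brings its lower rim to the neck's rim).
- holder: fixed raised holder: steel foot 110 x 110 x 12 mm, column, black plastic head 92 x 92 mm, its top 62 mm above the bench. In the top a square nest 60 x 60 mm, 14 mm deep, square to the head's sides (2 mm play each side of the jar, 4 mm chamfer at the mouth); the jar fits any of four ways round. Origin: centre of the underside, x and y square to the nest's sides.
- nest (a point): centre of the nest's floor, 48 mm above the bench; a seated jar's underside centre lies here; axes as the holder's
- round_jar: bystander: white round capped jar, 60 mm across, 90 mm high; origin at the centre of its underside
- tube_rack: bystander: white divided rack 70 x 160 x 50 mm (x, y, z); origin at the centre of its underside
- beaker: bystander: clear beaker 68 mm across, 85 mm high; origin at the centre of its underside
- tip_box: bystander: blue open box 80 x 120 x 50 mm (x, y, z); origin at the centre of its underside
Mind the look-alikes: they are no part of the job. What is meant by the cap is not orange or pink, and is the larger of those in its own colour.

How it is judged (in metres and radians):
On the way, in this order (a step that is already met when the one before it is completed fails the run):
1. the jar, still capped, stands upright and fully down in the holder's nest (horizontal distance between jar and nest below 0.005 m and z of jar in the frame of nest between -0.003 and 0.003 m and angle between jar's own z axis and vertical below 0.06 rad and z of cap in the frame of jar below 0.078 m and x of cap_mark in the frame of jar above 0.015 m), for 0.2 s.
2. the cap is turned anticlockwise until its lugs are clear, the jar seated in the nest and the cap not yet lifted (horizontal distance between jar and nest below 0.005 m and z of jar in the frame of nest between -0.003 and 0.003 m and angle between jar's own z axis and vertical below 0.06 rad and x of cap_mark in the frame of jar below 0.0105 m and y of cap_mark in the frame of jar above 0.012 m and z of cap in the frame of jar below 0.0825 m), for 0.05 s.
At the end, for the whole second after the job is handed in: Jar upright on the nest floor (5 mm sideways, 3 mm in height, 0.06 rad). Cap gripped, level within 0.2 rad, still (under 0.03 m/s), its lower rim 6 to 55 mm above the neck rim and within 20 mm of the jar axis, not touching the jar; fingers off the jar (horizontal distance between jar and nest below 0.005 m and z of jar in the frame of nest between -0.003 and 0.003 m and angle between jar's own z axis and vertical below 0.06 rad and z of cap in the frame of jar between 0.096 and 0.145 m and horizontal distance between cap and jar below 0.02 m and angle between cap's own z axis and vertical below 0.2 rad and contact force between cap and the fingers above 1 N and contact force between each of cap, the fingers and jar below 0.1 N and linear speed of each of cap, jar below 0.03 m/s); the arm keeps its last pose, push and grip.
It fails at once if a bystander is pushed more than 30 mm or tipped (distance of any of round_jar, tube_rack, beaker, tip_box from where it was at the start of the episode above 0.03 m or angle between any of round_jar, tube_rack, beaker, tip_box's own z axis and vertical above 0.4 rad).
It fails at once if the jar is tipped over (angle between jar's own z axis and vertical above 0.6 rad).
It fails at once if the cap is turned on past 120 degrees while still on the neck (x of cap_mark in the frame of jar below -0.0125 m and z of cap in the frame of jar below 0.085 m).
It also fails if it takes over 54 s, if anything falls off the work surface, if the arm or the gripper's body presses on something with over 40 N, if the wrist force passes 120 N, or if a joint passes its speed limit or range.

## Working session

There is one attempt and no reset: what is moved stays moved. The work goes in short steps, Python scripts to look and compute and a tool call to move; the robot and the scene stay as the last step left them, time stands still between calls to the robot, and variables do not carry over. Pictures are saved under pics/ and viewed, about 8 in all and at most 12, crops included, and the job is handed in when it is done.

Besides the shell and the picture viewer there is one more tool, called after "Emit:" as name(argument=value, ...), one argument or row to a line, values as JSON. apply_moves: Moves the arm, as the interface text tells. Scaled input: -1 to 1 covers 15 cm each way for a shift and 2 rad each way for a turn. Its arguments: {"type":"object","properties":{"moves":{"type":"string"},"newtons":{"type":"number"}},"required":["moves"]}

```bash
mkdir -p pics; ls
cat > h.py <<'E'
import numpy as np,cv2
from plant import manip,eyes
def cal(n):
    c=eyes.get_calibration(n); f=240/np.tan(np.radians(c['vfov'])/2)
    K=np.array([[f,0,c['cx']],[0,f,c['cy']],[0,0,1.]])
    R=cv2.Rodrigues(np.array(c['rvec'],float))[0]; return K,np.array(c['dist_coeffs'],float),R,np.array(c['tvec'],float).ravel()
def plane(c,uv,z):
    K,d,R,t=c; p=cv2.undistortPoints(np.array(uv,float).reshape(-1,1,2),K,d).reshape(-1,2)
    r=np.c_[p,np.ones(len(p))]@R; o=-R.T@t
    return o+r*((z-o[2])/r[:,2])[:,None]
def proj(c,P):
    K,d,R,t=c; return cv2.projectPoints(np.array(P,float).reshape(-1,1,3),cv2.Rodrigues(R)[0],t,K,d)[0].reshape(-1,2)
def snap(n,f):
    im=eyes.capture(n); cv2.imwrite('pics/'+f,im[:,:,::-1]); return im
E
python3 - <<'E'
from h import *
for n in('scene','side','wrist'):
    c=cal(n); print(n,-c[2].T@c[3],c[2][2]); snap(n,n+'0.png')
o=manip.get_obs(); print(o['position'],o['ee_rot'],o['finger_gap'])
E
```

```text
pics
scene [1177.66982781 -635.41849103 1186.48839262] [-0.41613706  0.47038102 -0.77818484]
side [  153.96356646 -1009.41735761   997.93205085] [ 0.28524096  0.71467469 -0.63865302]
wrist [ 302.57909761 -552.37871644  383.6348353 ] [-0.25041315 -0.09936913 -0.96302598]
[ 233.39504031 -579.6993067   404.17003579] [[-4.35011387e-04  9.27639400e-01  3.73476845e-01]
 [ 9.10555967e-04  3.73477093e-01 -9.27638956e-01]
 [-9.99999491e-01 -6.34619389e-05 -1.00713438e-03]] 0.9982029974703021
```

View pics/scene0.png

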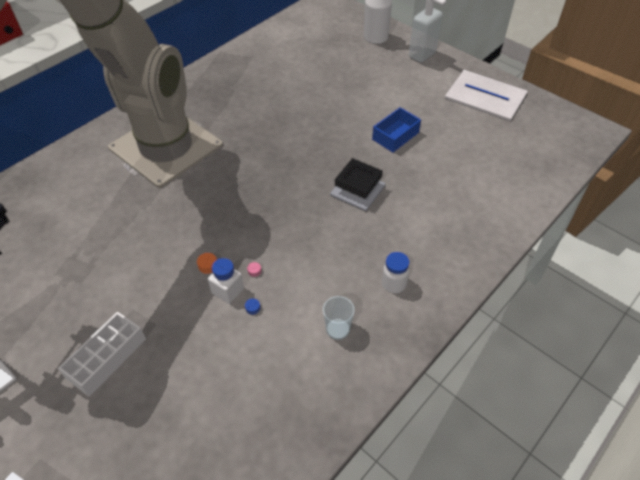

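View pics/side0.png

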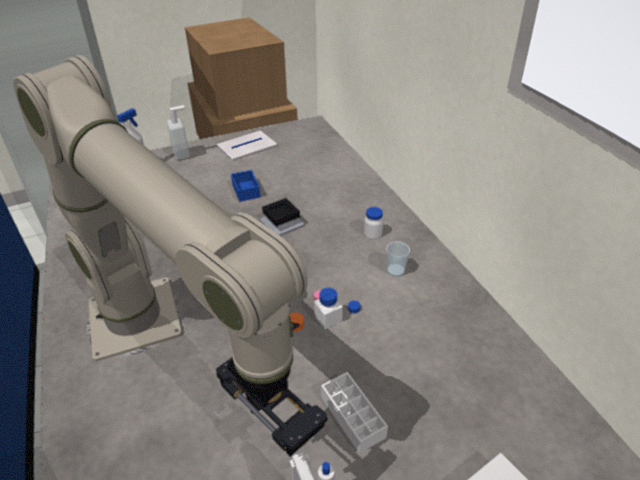

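The scene view shows the square jar with its blue cap at about (223,268), with loose orange, pink and small blue caps around it. The black holder head is at (360,180), and the round jar, a look-alike, is at (397,270). The side view agrees: jar (328,300), holder (281,211).

Run:
```python
from h import *
for n,box,hb in(('scene',(205,255,240,282),(325,150,395,215)),('side',(315,284,342,308),(255,192,310,240))):
    im=cv2.imread(f'pics/{n}0.png'); c=cal(n)
    h=cv2.cvtColor(im,cv2.COLOR_BGR2HSV)
    x0,y0,x1,y1=box; m=np.zeros(im.shape[:2],np.uint8)
    b=cv2.inRange(h,(100,140,60),(130,255,255)); m[y0:y1,x0:x1]=b[y0:y1,x0:x1]
    ys,xs=np.nonzero(m); print(n,'cap px',xs.mean(),ys.mean(),len(xs),'->',plane(c,[xs.mean(),ys.mean()],88))
    x0,y0,x1,y1=hb; m[:]=0; b=cv2.inRange(h,(0,0,0),(180,255,60)); m[y0:y1,x0:x1]=b[y0:y1,x0:x1]
    ct=max(cv2.findContours(m,0,2)[0],key=cv2.contourArea)
    hull=cv2.convexHull(ct); ap=cv2.approxPolyDP(hull,3,True).reshape(-1,2); P=plane(c,ap,62)
    print('head',ap.tolist(),P.round(0).tolist(),cv2.contourArea(ct), 'mean',plane(c,ct.reshape(-1,2).mean(0),58))
    for nm,z,l in(('white',0,0),):
        pass
a=cv2.imread('pics/scene0.png');b=cv2.imread('pics/side0.png')
f=lambda i,x,y,w,h:cv2.resize(i[y:y+h,x:x+w],(400,300),interpolation=cv2.INTER_CUBIC)
cv2.imwrite('pics/crops.png',np.vstack([np.hstack([f(a,180,240,100,75),f(a,310,140,100,75)]),np.hstack([f(b,280,270,100,75),f(b,235,180,100,75)])]))
```

```text
scene cap px 222.6384364820847 268.20195439739416 307 -> [[ 491.71015026 -210.11267684   88.        ]]
head [[352, 159], [381, 171], [366, 197], [335, 183]] [[466.0, 266.0, 62.0], [550.0, 283.0, 62.0], [579.0, 187.0, 62.0], [490.0, 171.0, 62.0]] 1065.5 mean [[523.19494799 227.6741002   58.        ]]
side cap px 327.98785425101215 296.31983805668017 247 -> [[ 489.12765973 -211.38787822   88.        ]]
head [[286, 199], [298, 210], [299, 217], [275, 225], [263, 207]] [[545.0, 278.0, 62.0], [561.0, 203.0, 62.0], [550.0, 167.0, 62.0], [467.0, 158.0, 62.0], [461.0, 265.0, 62.0]] 596.5 mean [[505.51702433 218.42101768  58.        ]]
```

View pics/crops.png

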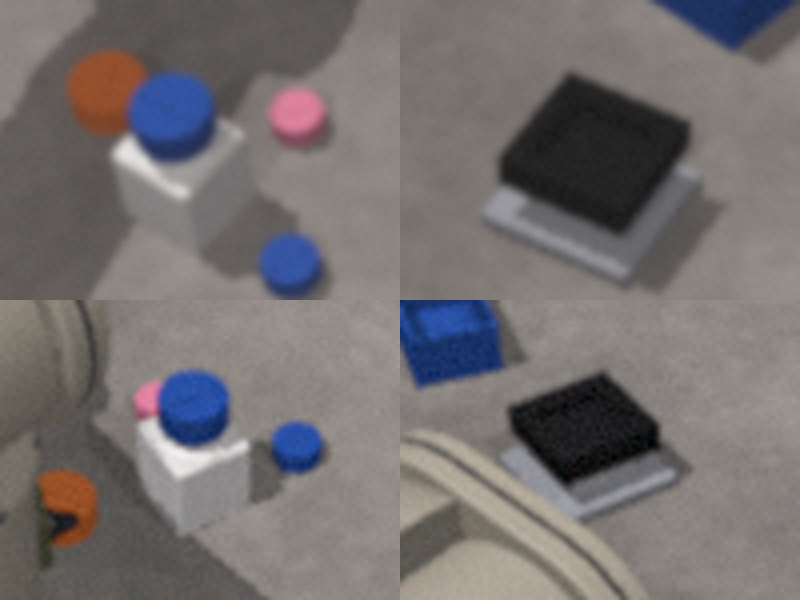

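Emit:
apply_moves(
  moves="1 0 0.2 -0.13 0;1 0 0.42 -0.27 0;1 0 0.63 -0.41 0;1 0 0.84 -0.55 0;1 0 0.84 -0.55 0",
  newtons=40,
)

```text
clock: 0.57
position: [325.0, -450.0, 405.0]
ee_rot: [[0.002, 0.924, 0.383], [0.002, 0.383, -0.924], [-1.0, 0.003, -0.001]]
contact_force: [1.1, 0.2, 0.0]
finger_gap: 1.003
```

Emit:
apply_moves(
  moves="1 0 0.2 -0.13 0;1 0 0.42 -0.27 0;1 0 0.63 -0.41 0;1 0 0.84 -0.55 0;1 0 0.84 -0.55 0",
)

```text
clock: 0.98
position: [410.1, -325.9, 404.9]
ee_rot: [[0.002, 0.924, 0.383], [0.002, 0.383, -0.924], [-1.0, 0.003, -0.001]]
contact_force: [0.7, 1.8, -0.0]
finger_gap: 1.003
```

Emit:
apply_moves(
  moves="1 0 0.2 -0.13 0;1 0 0.42 -0.27 0;1 0 0.63 -0.41 0;1 0 0.84 -0.55 0;1 0 0.84 -0.55 0;1 0 0.84 -0.55 0",
)

```text
clock: 1.48
position: [492.6, -207.2, 404.6]
ee_rot: [[-0.0, 0.926, 0.378], [0.001, 0.378, -0.926], [-1.0, 0.0, -0.001]]
contact_force: [-1.2, -1.6, 0.2]
finger_gap: 1.002
```

Run:
```python
from h import *
o=manip.get_obs(); print(o['clock'],o['position'],o['ee_rot'].round(3) if hasattr(o['ee_rot'],'round') else o['ee_rot'],o['qpos'])
c=cal('wrist'); print(-c[2].T@c[3]); snap('wrist','w1.png'); print(proj(c,[[490,-211,98]]))
```

```text
1.4833 [ 492.58055436 -207.21074955  404.56501231] [[-0.     0.926  0.378]
 [ 0.001  0.378 -0.926]
 [-1.     0.    -0.001]] [ 0.66726414  0.15794415 -0.39162385  1.68423683  0.06158195  1.31189733
 -0.91920078]
[ 561.63570221 -179.62505576  384.17660043]
[[320.68845605 240.37621313]]
```

View pics/w1.png

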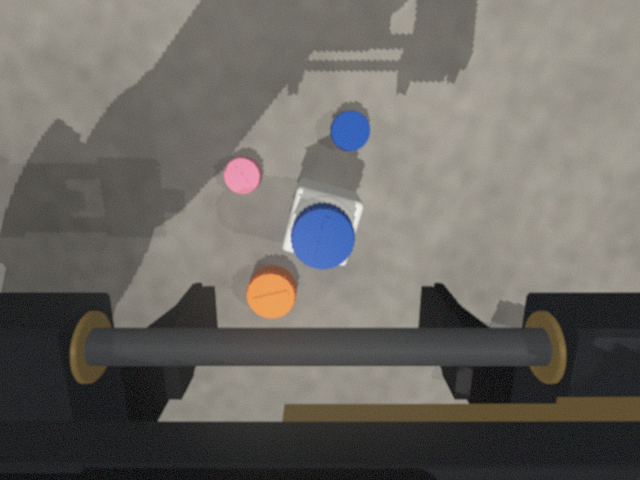

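The wrist view shows the capped jar at about (323,238), its body corners near (300,188), (362,206) and (285,248). The cap is between the finger planes, and the orange, pink and small blue caps lie around it on the bench.

Run:
```python
from h import *
im=cv2.imread('pics/w1.png'); c=cal('wrist'); h=cv2.cvtColor(im,cv2.COLOR_BGR2HSV)
m=cv2.inRange(h,(100,140,110),(130,255,255)); m[:185]=0;m[280:]=0
ct=max(cv2.findContours(m,0,2)[0],key=cv2.contourArea); P=plane(c,ct.reshape(-1,2),98)
(x,y),r=cv2.minEnclosingCircle(P[:,:2].astype(np.float32)); print('cap',x,y,r)
g=im[170:275,270:375]; hh=h[170:275,270:375]
w=cv2.inRange(hh,(0,0,165),(180,60,255)); k=max(cv2.findContours(w|m[170:275,270:375],0,2)[0],key=cv2.contourArea).reshape(-1,2)+[270,170]
P=plane(c,k,62)[:,:2]; print(cv2.contourArea(k),cv2.minAreaRect(P.astype(np.float32)))
Q=plane(c,[[300,188],[362,206],[285,248]],62)[:,:2]; print(Q, [np.degrees(np.arctan2(*(Q[i]-Q[0])[::-1]))%90 for i in(1,2)])
cv2.imwrite('pics/w1z.png',cv2.resize(g,(525,525),interpolation=cv2.INTER_CUBIC))
```

```text
cap 491.8204650878906 -213.49310302734375 23.11231803894043
4003.0 ((495.2147521972656, -216.90625), (75.99302673339844, 62.06298828125), 6.755991458892822)
[[ 513.24273844 -185.97285033]
 [ 518.34786067 -236.70666296]
 [ 463.06117098 -192.45778703]] [np.float64(5.746082407007577), np.float64(7.363492693120406)]
```

View pics/w1z.png

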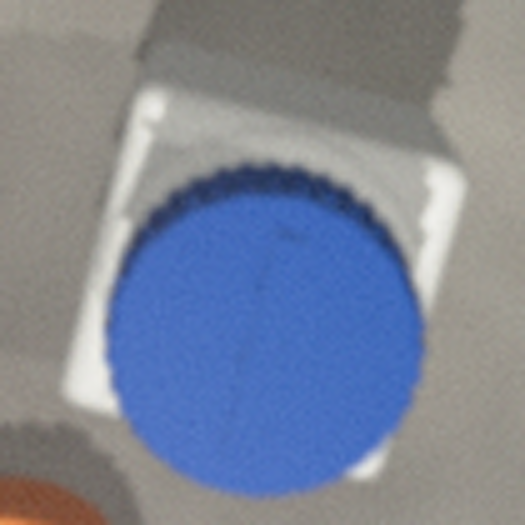

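Emit:
apply_moves(
  moves="1 0 -0.024 0.039 0;1 0.2 -0.024 0.039 0;1 0.4 -0.024 0.039 0;1 0.6 -0.024 0.039 0;1 0.8 -0.024 0.039 0;1 0.9 -0.024 0.039 0;1 1 -0.024 0.039 0;1 1 -0.024 0.039 0;1 1 -0.024 0.039 0",
)

```text
clock: 2.28
position: [489.7, -217.4, 254.5]
ee_rot: [[-0.001, 0.928, 0.371], [0.0, 0.371, -0.928], [-1.0, -0.001, -0.001]]
contact_force: [0.8, -0.6, 0.9]
finger_gap: 1.005
```

Run:
```python
from h import *
o=manip.get_obs(); print(o['position'])
c=cal('wrist'); im=snap('wrist','w2.png'); h=cv2.cvtColor(im[:,:,::-1].copy(),cv2.COLOR_BGR2HSV)
m=cv2.inRange(h,(100,140,110),(130,255,255))
for k in cv2.findContours(m,0,2)[0]:
    if cv2.contourArea(k)>300: print(cv2.boundingRect(k),cv2.minEnclosingCircle(plane(c,k.reshape(-1,2),98)[:,:2].astype(np.float32)))
```

```text
[ 489.67031733 -217.40917468  254.4707568 ]
(266, 366, 78, 15) ((476.63824462890625, -217.77053833007812), 14.43186092376709)
(242, 270, 124, 58) ((494.7818603515625, -210.27978515625), 22.277481079101562)
(322, 83, 66, 68) ((565.9151611328125, -199.94613647460938), 10.34953784942627)
```

View pics/w2.png

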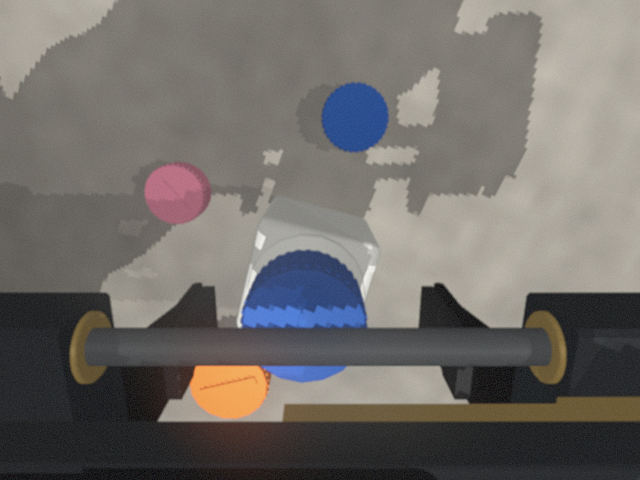

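The cap now sits between the fingers: bright top spans columns 242–366, lower edge at row 381, so centre is about (304,319). It's slightly left of the jaws' centre.

Run:
```python
from h import *
c=cal('wrist'); o=manip.get_obs(); R=np.array(o['ee_rot']); p=np.array(o['position'])
im=cv2.imread('pics/w2.png'); h=cv2.cvtColor(im,cv2.COLOR_BGR2HSV)
m=cv2.inRange(h,(100,120,40),(130,255,255)); m[:240]=0
ys,xs=np.nonzero(m); e=[]
pts=np.vstack([cv2.convexHull(np.c_[xs,ys].astype(np.int32)).reshape(-1,2)])
pts=pts[pts[:,1]>320]; P=plane(c,pts,98)[:,:2]
A=np.c_[2*P,np.ones(len(P))]; s=np.linalg.lstsq(A,(P**2).sum(1),rcond=None)[0]; print(pts.tolist(),s[:2],np.sqrt(s[2]+s[0]**2+s[1]**2))
for q in(s[:2],[491.8,-213.5]): print((R.T@(np.r_[q,90]-p)))
```

```text
[[365, 326], [344, 367], [342, 369], [328, 376], [323, 378], [319, 379], [303, 381], [300, 381], [295, 380], [281, 377], [277, 375], [270, 371], [264, 367], [263, 366], [243, 326], [242, 322]] [ 492.12195915 -211.57067885] 22.414609367012627
[165.43678572   3.82659092  -4.59238998]
[165.43776922   2.81048601  -2.92102299]
```

Emit:
apply_moves(
  moves="1 0 0.023 -0.025 0;1 0.02 0.023 -0.025 0;1 0.02 0.023 -0.025 0",
)

```text
clock: 2.58
position: [492.5, -210.7, 252.2]
ee_rot: [[0.001, 0.927, 0.374], [-0.0, 0.374, -0.927], [-1.0, 0.001, 0.001]]
contact_force: [-0.0, 0.1, -0.3]
finger_gap: 1.001
```

Emit:
apply_moves(
  moves="-1 0 0 0 0;-1 0 0 0 0;-1 0 0 0 0;-1 0 0 0 0;-1 0 0 0 0;-1 0 0 0 0;-1 0 0 0 0;-1 0 0 0 0;-1 0 0 0 0;-1 0 0 0 0",
  newtons=38,
)

```text
clock: 3.42
position: [492.3, -210.8, 251.7]
ee_rot: [[-0.0, 0.928, 0.374], [0.0, 0.374, -0.928], [-1.0, -0.0, -0.0]]
contact_force: [-1.0, 2.0, -0.3]
finger_gap: 0.521
```

Emit:
apply_moves(
  moves="-1 -0.05 0 0 0;-1 -0.15 0 0 0;-1 -0.3 0 0 0;-1 -0.5 0 0 0;-1 -0.7 0 0 0;-1 -0.85 0 0 0;-1 -0.95 0 0 0;-1 -1 0 0 0;-1 -1 0 0 0",
)

```text
clock: 4.17
position: [492.4, -211.1, 403.3]
ee_rot: [[0.002, 0.928, 0.373], [-0.001, 0.373, -0.928], [-1.0, 0.001, 0.002]]
contact_force: [0.4, -0.1, -4.4]
finger_gap: 0.524
```

Emit:
apply_moves(
  moves="-1 0 0.02 -0.06 0;-1 0 0.05 -0.18 0;-1 0 0.1 -0.36 0;-1 0 0.15 -0.55 0;-1 0 0.19 -0.73 0;-1 0 0.23 -0.88 0",
)

```text
clock: 4.67
position: [474.0, -72.9, 400.1]
ee_rot: [[-0.003, 0.927, 0.375], [0.001, 0.375, -0.927], [-1.0, -0.002, -0.002]]
contact_force: [0.1, -0.6, -3.6]
finger_gap: 0.526
```

Emit:
apply_moves(
  moves="-1 0 0.04 -0.15 0;-1 0 0.08 -0.3 0;-1 0 0.12 -0.45 0;-1 0 0.16 -0.6 0;-1 0 0.2 -0.75 0;-1 0 0.23 -0.88 0",
)

```text
clock: 5.17
position: [456.6, 61.8, 400.2]
ee_rot: [[-0.002, 0.927, 0.375], [0.0, 0.375, -0.927], [-1.0, -0.002, -0.001]]
contact_force: [0.0, 0.0, -4.3]
finger_gap: 0.526
```

Emit:
apply_moves(
  moves="-1 0 0.04 -0.15 0;-1 0 0.09 -0.35 0;-1 0 0.14 -0.53 0;-1 0 0.18 -0.7 0;-1 0 0.21 -0.82 0;-1 0 0.23 -0.88 0;-1 0 0.23 -0.88 0;-1 0 0.23 -0.88 0",
)

```text
clock: 5.83
position: [440.2, 194.6, 400.8]
ee_rot: [[-0.002, 0.927, 0.374], [-0.001, 0.374, -0.927], [-1.0, -0.002, 0.0]]
contact_force: [0.2, -0.6, -4.1]
finger_gap: 0.525
```

Run:
```python
from h import *
o=manip.get_obs(); print(o['clock'],o['position'],np.array(o['ee_rot']).round(3).tolist(),np.round(o['qpos'],2),o['finger_gap'],o['contact_force'])
c=cal('wrist'); print(c[2].tolist(),c[3].tolist()); snap('wrist','w3.png')
```

```text
5.8333 [440.24047432 194.56830642 400.79416071] [[-0.002, 0.927, 0.374], [-0.001, 0.374, -0.927], [-1.0, -0.002, 0.0]] [ 0.25  0.07 -0.78  1.8   0.05  1.3  -1.73] 0.5250422194071295 [ 0.23854746 -0.55457116 -4.14681585]
[[0.3739047484666955, -0.9274671082881015, 4.601917463495364e-05], [-0.8927597814595148, -0.3598991774129421, 0.2710213178070079], [-0.2513467956477998, -0.10137724173203162, -0.9625733443101301]] [15.25234395850677, 431.5277393973694, 516.5600689914405]
```

View pics/w3.png

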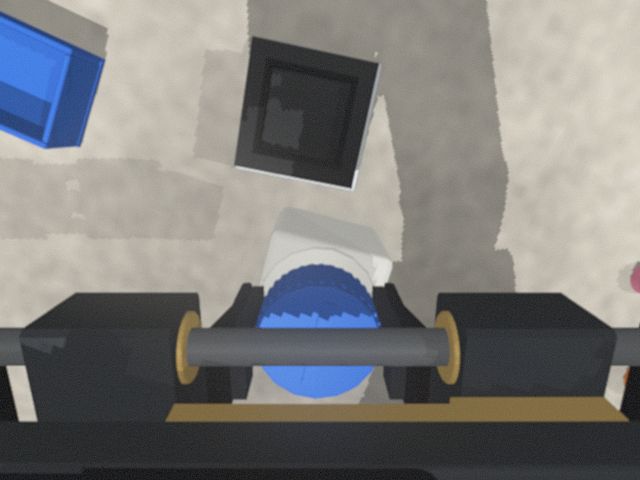

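The black head's top has corners at about (252,37), (380,64), (354,189) and (234,165), with the nest inside it. The jar hangs upright from the cap at (320,300), and the tip box is at upper left.

Run:
```python
from h import *
c=cal('wrist'); o=manip.get_obs(); R=np.array(o['ee_rot']); p=np.array(o['position'])
im=cv2.imread('pics/w3.png'); h=cv2.cvtColor(im,cv2.COLOR_BGR2HSV)
m=cv2.inRange(h,(0,0,0),(180,255,75)); m[:20]=0;m[200:]=0;m[:,:215]=0;m[:,400:]=0
m=cv2.morphologyEx(m,cv2.MORPH_OPEN,np.ones((5,5)))
k=max(cv2.findContours(m,0,2)[0],key=cv2.contourArea); hu=cv2.convexHull(k).reshape(-1,2)
print('px',cv2.minAreaRect(hu),cv2.approxPolyDP(hu,5,True).reshape(-1,2).tolist())
r=cv2.minAreaRect(plane(c,hu,62)[:,:2].astype(np.float32)); print('head',r)
Q=plane(c,[[252,37],[380,64],[354,189],[234,165]],62)[:,:2]; print(Q.round(1).tolist(),Q.mean(0),[(np.degrees(np.arctan2(*(Q[(i+1)%4]-Q[i])[::-1]))%90).round(1) for i in range(4)],[np.linalg.norm(Q[(i+1)%4]-Q[i]).round(1) for i in range(4)])
# predicted jar
z0=p[2]-251.7; ctr=np.array([p[0]-.5,p[1]-.5]); V=im.copy()
for a,col in((6.5,(0,0,255)),(1.5,(0,255,0))):
    t=np.radians(a); ax=np.array([np.cos(t),np.sin(t)]);ay=np.array([-ax[1],ax[0]])
    for zz in(62,0):
        P=[np.r_[ctr+28*(sx*ax+sy*ay),z0+zz] for sx,sy in((1,1),(1,-1),(-1,-1),(-1,1))]
        u=proj(c,P); cv2.polylines(V,[np.round(u*16).astype(np.int32)],True,col,1,cv2.LINE_AA,4)
u=proj(c,np.c_[Q,[62]*4])
cv2.polylines(V,[np.round(cv2.boxPoints(cv2.minAreaRect(hu))*16).astype(np.int32)],True,(0,255,255),1,4,4)
cv2.imwrite('pics/w3z.png',cv2.resize(V[20:320,200:440],(640,800),interpolation=cv2.INTER_CUBIC)[:, :][0:800][::1] if 0 else cv2.resize(V[20:320,180:460],(560,600),interpolation=cv2.INTER_CUBIC))
```

```text
px ((301.73358154296875, 112.0579833984375), (127.73797607421875, 127.46540832519531), 12.030595779418945) [[253, 38], [376, 63], [350, 185], [292, 175], [252, 153], [242, 113]]
head ((513.7877807617188, 233.67764282226562), (90.3881607055664, 90.68326568603516), 10.71491813659668)
[[549.3, 286.6], [566.8, 195.7], [477.3, 177.5], [460.1, 269.7]] [513.35887176 232.3849276 ] [np.float64(10.9), np.float64(11.5), np.float64(10.6), np.float64(10.7)] [np.float64(92.6), np.float64(91.3), np.float64(93.8), np.float64(90.8)]
```

View pics/w3z.png

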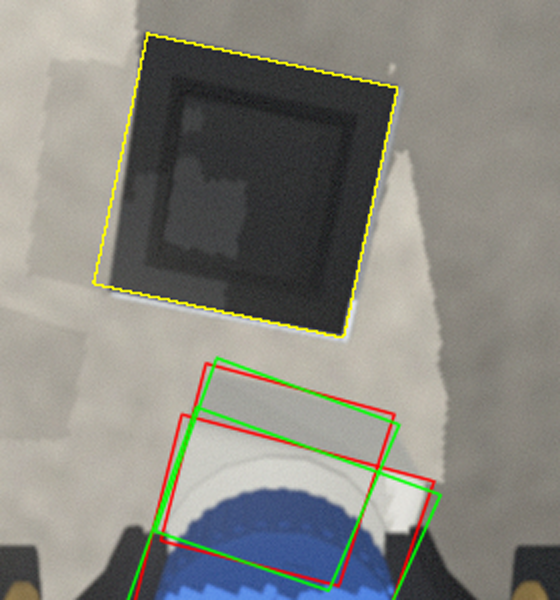

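Emit:
apply_moves(
  moves="-1 0 0.1 -0.01 0;-1 0 0.22 -0.02 -0.02;-1 0 0.36 -0.03 -0.044;-1 0 0.48 -0.045 -0.044;-1 0 0.552 -0.053 -0.044;-1 0.1 0.552 -0.053 -0.044;-1 0.25 0.552 -0.053 -0.044;-1 0.4 0.552 -0.053 -0.044;-1 0.5 0.552 -0.053 -0.044;-1 0.53 0.552 -0.053 -0.044;-1 0.53 0.552 -0.053 -0.044;-1 0.53 0.552 -0.053 -0.044",
)

```text
clock: 6.88
position: [514.7, 232.6, 322.8]
ee_rot: [[0.0, 0.892, 0.453], [-0.0, 0.453, -0.892], [-1.0, 0.0, 0.0]]
contact_force: [-0.3, 0.3, -4.1]
finger_gap: 0.525
```

Run:
```python
from h import *
o=manip.get_obs(); print(o['clock'],o['position'],np.array(o['ee_rot']).round(3).tolist(),o['finger_gap'])
im=snap('wrist','w4.png'); cv2.imwrite('pics/w4.png',im[:400,60:560,::-1]) 
c=cal('wrist'); im=cv2.imread('pics/w4.png')
```

```text
6.8833 [514.72279374 232.5882596  322.78123652] [[0.0, 0.892, 0.453], [-0.0, 0.453, -0.892], [-1.0, 0.0, 0.0]] 0.5246805679928137
```

View pics/w4.png

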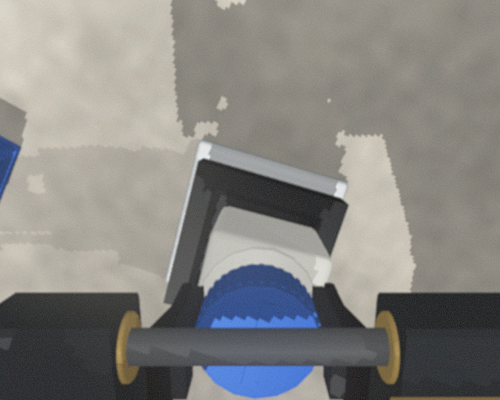

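Run:
```python
from h import *
c=cal('wrist'); o=manip.get_obs(); p=np.array(o['position'])
im=cv2.imread('pics/w4.png'); V=cv2.resize(im[130:310,150:370],(660*1,540),interpolation=cv2.INTER_CUBIC)
def draw(ctr,a,s,zz,col):
    t=np.radians(a); ax=np.array([np.cos(t),np.sin(t)]);ay=np.array([-ax[1],ax[0]])
    u=(proj(c,[np.r_[np.array(ctr)+s*(sx*ax+sy*ay),zz] for sx,sy in((1,1),(1,-1),(-1,-1),(-1,1))])-[210,130])*3
    cv2.polylines(V,[np.round(u*16).astype(np.int32)],True,col,1,cv2.LINE_AA,4)
z0=p[2]-251.7
draw((513.5,232.5),10.9,46,62,(0,255,255)); draw((513.5,232.5),10.9,55,12,(0,255,0))
draw(p[:2]-.5,11.2,28,z0,(0,0,255)); draw(p[:2]-.5,11.2,28,z0+62,(255,0,255))
cv2.imwrite('pics/w4z.png',V)
```

```text
(no output)
```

View pics/w4z.png

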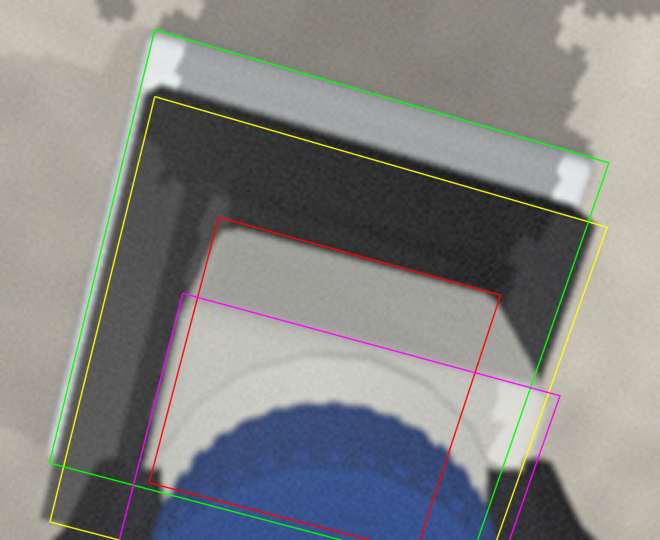

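Run:
```python
from h import *
c=cal('wrist'); o=manip.get_obs(); p=np.array(o['position']); R=np.array(o['ee_rot'])
f=lambda l,z:plane(c,np.array(l,float)/3+[210,130],z)[:,:2]
H=f([[200,102],[540,198],[130,170],[60,460],[578,260],[548,360]],62)
J=f([[250,233],[470,291]],p[2]-251.7); T=f([[184,320],[156,430]],p[2]-189.7); T2=f([[543,410],[535,440]],p[2]-189.7)
t=np.radians(11); ax=np.array([np.cos(t),np.sin(t)]);ay=np.array([-ax[1],ax[0]])
for n,q in(('headfar(46)',H[:2]),('jarfar(28)',J)): print(n,(q-p[:2])@ax, np.degrees(np.arctan2(*(q[1]-q[0])[::-1]))%90)
for n,q in(('headL(46)',H[2:4]),('headR(-46)',H[4:]),('jarL 28',T),('jarR -28',T2)): print(n,(q-p[:2])@ay)
print('ax in tool',R.T@np.r_[ax,0],'ay',R.T@np.r_[ay,0])
```

```text
headfar(46) [46.0713318  46.37907259] 11.256275311352184
jarfar(28) [25.94287357 26.62023644] 11.889709365119629
headL(46) [46.89081861 46.77585653]
headR(-46) [-43.03205206 -43.95551695]
jarL 28 [26.50644568 26.36686129]
jarR -28 [-26.72506736 -27.08060471]
ax in tool [0.00150822 0.96164011 0.27431008] ay [-1.50375223e-05  2.74310414e-01 -9.61641199e-01]
```

The overlay shows the jar yaw matching the head's within 1°. The jar sits about 2 mm short along both axes, well inside the chamfer. I'll correct that and go down gently.

Emit:
apply_moves(
  moves="-1 0 0.015 -0.008 0;-1 0.02 0.015 -0.008 0;-1 0.04 0.015 -0.008 0;-1 0.06 0.015 -0.008 0;-1 0.08 0.015 -0.008 0;-1 0.09 0.015 -0.008 0;-1 0.1 0.015 -0.008 0;-1 0.11 0.015 -0.008 0;-1 0.12 0.015 -0.008 0;-1 0.13 0.015 -0.008 0;-1 0.135 0.015 -0.008 0;-1 0.135 0.015 -0.008 0",
)

```text
clock: 7.93
position: [515.7, 235.3, 301.7]
ee_rot: [[-0.0, 0.891, 0.453], [-0.0, 0.453, -0.891], [-1.0, -0.0, 0.0]]
contact_force: [-1.7, -0.7, -3.5]
finger_gap: 0.526
```

Emit:
apply_moves(
  moves="-1 0.005 0 0 0;-1 0.01 0 0 0;-1 0.015 0 0 0;-1 0.015 0 0 0;-1 0.015 0 0 0;-1 0.015 0 0 0",
)

```text
clock: 8.43
position: [515.8, 235.3, 300.3]
ee_rot: [[0.001, 0.891, 0.453], [-0.0, 0.453, -0.891], [-1.0, 0.0, 0.001]]
contact_force: [-2.8, -3.6, 5.8]
finger_gap: 0.521
```

Emit:
apply_moves(
  moves="-1 0.004 0 0 0;-1 0.007 0 0 0;-1 0.007 0 0 0;-1 0.007 0 0 0",
)

```text
clock: 8.77
position: [516.0, 235.4, 300.0]
ee_rot: [[0.002, 0.891, 0.453], [-0.0, 0.453, -0.891], [-1.0, 0.001, 0.001]]
contact_force: [-4.6, -4.4, 12.4]
finger_gap: 0.521
```

Run:
```python
from h import *
o=manip.get_obs(); print(o['clock'],o['position'],o['contact_force'],o['torque'],np.round(o['qpos'],2))
im=eyes.capture('wrist'); a=cv2.resize(im[150:390,180:460,::-1],(420,360),interpolation=cv2.INTER_CUBIC)
s=eyes.capture('side'); b=cv2.resize(s[150:240,230:335,::-1],(420,360),interpolation=cv2.INTER_CUBIC)
cv2.imwrite('pics/seat.png',np.hstack([a,b])[:,:800])
```

```text
8.7667 [516.04869326 235.42728907 299.96681366] [-4.57786485 -4.44624882 12.35854092] [-0.98504434  1.0404737  -0.04719213] [ 0.11  0.39 -0.75  1.71  0.29  1.15 -1.82]
```

View pics/seat.png

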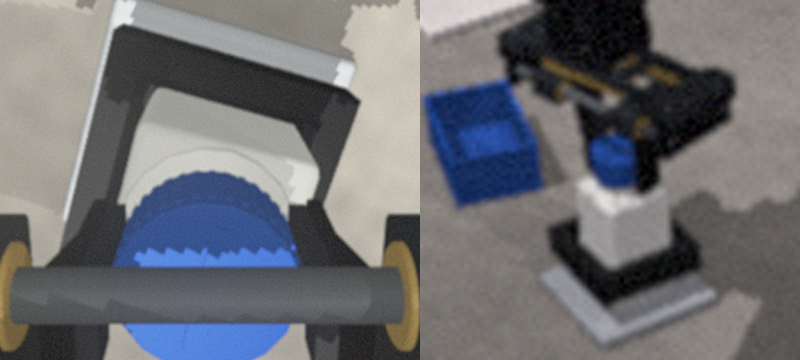

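The jar is down in the nest: TCP z is 300.0, against the expected 299.7, with about 16 N taken on the floor. Both views show the jar upright and square in the head. I'll ease the side load, then twist.

Emit:
apply_moves(
  moves="-1 0 -0.012 0.004 0;-1 0 -0.012 0.004 0;-1 0 -0.012 0.004 -0.03;-1 0 -0.012 0.004 -0.06;-1 0 -0.012 0.004 -0.1;-1 0 -0.012 0.004 -0.14;-1 0 -0.012 0.004 -0.18;-1 0 -0.012 0.004 -0.22;-1 0 -0.012 0.004 -0.26;-1 0 -0.012 0.004 -0.26",
  newtons=40,
)

```text
clock: 9.7
position: [515.0, 234.8, 300.0]
ee_rot: [[0.003, 0.543, 0.839], [0.002, 0.839, -0.543], [-1.0, 0.003, 0.001]]
contact_force: [-0.5, -0.1, 7.2]
finger_gap: 0.522
```

Run:
```python
from h import *
o=manip.get_obs(); print(o['clock'],o['position'],o['contact_force'],o['torque'],np.round(o['qpos'],2))
cv2.imwrite('pics/t1.png',eyes.capture('wrist')[:,:,::-1])
```

```text
9.7 [514.95529322 234.83911325 300.01379649] [-0.51681361 -0.08541908  7.19228156] [0.06389945 0.19835325 0.10750159] [ 0.19  0.41 -0.85  1.71  0.33  1.16 -1.33]
```

Emit:
apply_moves(
  moves="-1 0 0 0 -0.05;-1 0 0 0 -0.1;-1 0 0 0 -0.15;-1 0 0 0 -0.2;-1 0 0 0 -0.25;-1 0 0 0 -0.3;-1 0 0 0 -0.3",
)

```text
clock: 10.33
position: [514.9, 234.9, 300.2]
ee_rot: [[0.003, -0.027, 1.0], [0.002, 1.0, 0.027], [-1.0, 0.002, 0.003]]
contact_force: [-1.5, 0.6, 10.7]
finger_gap: 0.521
```

Run:
```python
from h import *
o=manip.get_obs(); print(o['clock'],o['position'],o['contact_force'],o['torque'],np.round(o['qpos'],2))
a=cv2.imread('pics/t1.png'); b=eyes.capture('wrist')[:,:,::-1]; cv2.imwrite('pics/t2.png',b)
cv2.imwrite('pics/t12.png',np.hstack([a[130:400,130:510],b[130:400,130:510]]))
```

```text
10.3333 [514.90345989 234.94851657 300.17999578] [-1.46084013  0.56793149 10.74283143] [-0.02933926  0.41113124  0.01755284] [ 0.27  0.45 -0.96  1.71  0.4   1.18 -0.77]
```

View pics/t12.png

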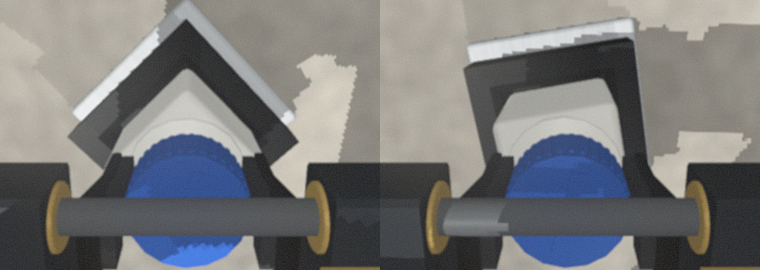

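Emit:
apply_moves(
  moves="-1 0 0 0 -0.05;-1 0 0 0 -0.1;-1 0 0 0 -0.15;-1 0 0 0 -0.2;-1 0 0 0 -0.205;-1 0 0 0 -0.205",
)

```text
clock: 10.88
position: [514.4, 235.3, 300.2]
ee_rot: [[0.002, -0.419, 0.908], [0.003, 0.908, 0.419], [-1.0, 0.002, 0.003]]
contact_force: [-4.1, -0.2, 11.3]
finger_gap: 0.52
```

Run:
```python
from h import *
o=manip.get_obs(); print(o['clock'],o['position'],o['contact_force'],o['torque'],np.round(o['qpos'],2))
b=eyes.capture('wrist')[:,:,::-1]; cv2.imwrite('pics/t3.png',b)
# faint-line crops of the cap top at each stage, contrast-stretched
def g(i,x0,y0):
    t=i[y0:y0+120,x0:x0+140].astype(np.float32).mean(2); t=t-cv2.GaussianBlur(t,(0,0),6)
    return cv2.resize(np.clip(128+t*5,0,255).astype(np.uint8),(380,300),interpolation=cv2.INTER_CUBIC)
A=[(cv2.imread('pics/w3.png'),250,290)]+[(cv2.imread(f'pics/t{k}.png'),250,290) for k in(1,2,3)]
v=[g(*a) for a in A]; cv2.imwrite('pics/cap.png',np.vstack([np.hstack(v[:2]),np.hstack(v[2:])]))
```

```text
10.8833 [514.43836258 235.33743907 300.19648874] [-4.06849927 -0.15991927 11.31351219] [0.13745623 0.90240142 0.10067658] [ 0.32  0.49 -1.04  1.71  0.45  1.2  -0.4 ]
```

Emit:
apply_moves(
  moves="-1 -0.01 0 0 0;-1 -0.02 0 0 0;-1 -0.03 0 0 0;-1 -0.04 0 0 0;-1 -0.05 0 0 0;-1 -0.05 0 0 0;-1 -0.05 0 0 0;-1 -0.05 0 0 0",
)

```text
clock: 11.6
position: [514.4, 234.0, 306.1]
ee_rot: [[0.0, -0.417, 0.909], [0.0, 0.909, 0.417], [-1.0, -0.0, 0.0]]
contact_force: [0.6, -0.3, 0.2]
finger_gap: 0.526
```

Run:
```python
from h import *
for i in range(3):
    o=manip.get_obs(); print(o['clock'],np.round(o['position'],1),np.round(o['contact_force'],2),np.round(o['torque'],2))
    cv2.imwrite('pics/l1.png',eyes.capture('wrist')[:,:,::-1])
# where is the jar's white body far edge (column of image centre) relative to before lifting
for n in('t3','l1'):
    im=cv2.imread(f'pics/{n}.png'); h=cv2.cvtColor(im,cv2.COLOR_BGR2HSV)
    for x in(300,320,340): print(n,x,h[190:330:3,x,2].tolist())
```

```text
11.6 [514.4 234.  306.1] [ 0.6  -0.26  0.17] [ 0.04 -0.02  0.02]
11.65 [514.4 234.  306.1] [-0.57 -0.   -0.81] [ 0.03 -0.09 -0.  ]
11.7 [514.4 234.  306.1] [ 0.4  -0.69 -0.47] [ 0.06 -0.06  0.02]
t3 300 [63, 63, 67, 63, 54, 63, 68, 146, 158, 156, 159, 161, 158, 164, 163, 168, 223, 197, 183, 185, 186, 186, 189, 188, 193, 160, 116, 117, 115, 113, 116, 130, 115, 132, 133, 139, 136, 134, 132, 134, 133, 136, 152, 156, 158, 152, 95]
t3 320 [58, 57, 59, 60, 62, 54, 54, 57, 96, 160, 161, 158, 161, 154, 157, 157, 161, 199, 200, 176, 195, 194, 193, 195, 183, 119, 123, 118, 120, 116, 129, 123, 145, 140, 135, 132, 134, 134, 131, 128, 133, 135, 131, 136, 155, 157, 99]
t3 340 [54, 54, 61, 59, 54, 60, 54, 49, 51, 58, 150, 159, 160, 163, 157, 163, 160, 160, 160, 178, 180, 184, 196, 193, 192, 189, 128, 120, 115, 114, 114, 110, 118, 130, 137, 135, 190, 195, 143, 133, 133, 132, 133, 147, 154, 158, 100]
l1 300 [67, 62, 53, 58, 68, 131, 157, 158, 158, 156, 162, 162, 162, 193, 232, 238, 242, 238, 193, 195, 187, 192, 185, 188, 189, 157, 121, 120, 117, 117, 115, 131, 118, 133, 138, 135, 132, 134, 134, 137, 140, 133, 143, 156, 155, 157, 96]
l1 320 [63, 63, 65, 60, 54, 58, 77, 160, 161, 163, 160, 157, 159, 162, 171, 221, 219, 243, 212, 199, 194, 195, 191, 195, 181, 120, 118, 117, 116, 114, 127, 123, 142, 143, 138, 134, 136, 133, 130, 127, 130, 131, 130, 137, 152, 155, 100]
l1 340 [60, 53, 61, 53, 59, 52, 48, 60, 136, 158, 163, 161, 159, 162, 163, 162, 196, 190, 178, 193, 191, 190, 193, 187, 193, 188, 125, 113, 112, 115, 110, 114, 119, 128, 138, 197, 191, 132, 135, 132, 136, 135, 139, 148, 150, 152, 103]
```

The force reads about −0.5 N, against −4 N with the jar, so only the cap hangs. The jar's edges drop away in the image while the cap's edge stays put, so the cap is free. I'll raise it to about 21 mm above the rim.

Emit:
apply_moves(
  moves="-1 -0.03 0 0 0;-1 -0.06 0 0 0;-1 -0.09 0 0 0;-1 -0.12 0 0 0;-1 -0.15 0 0 0;-1 -0.18 0 0 0;-1 -0.2 0 0 0;-1 -0.205 0 0 0;-1 -0.205 0 0 0;-1 -0.205 0 0 0;-1 -0.205 0 0 0;-1 -0.205 0 0 0",
)

```text
clock: 12.75
position: [514.3, 234.0, 336.7]
ee_rot: [[-0.0, -0.417, 0.909], [-0.0, 0.909, 0.417], [-1.0, -0.0, -0.0]]
contact_force: [-0.2, 0.0, 0.7]
finger_gap: 0.524
```

Run:
```python
from h import *
o=manip.get_obs(); print(o['clock'],np.round(o['position'],1),np.round(o['contact_force'],2),np.round(o['qvel'],3).tolist(),o['finger_gap'])
# jar and cap in the side and scene views: white body top / blue cap centroids
for n in('side','scene'):
    im=eyes.capture(n)[:,:,::-1].copy(); c=cal(n); h=cv2.cvtColor(im,cv2.COLOR_BGR2HSV)
    u=proj(c,[[514,234,137],[514,234,48],[514,234,110],[514,234,171]]).astype(int); x,y=u[0]
    print(n,u.tolist(),'V,S down column from cap to head:',[tuple(h[k,x,1:].tolist()) for k in range(u[3][1]-4,u[1][1]+4,3)])
im=cv2.imread('pics/l1.png')
b=eyes.capture('wrist')[:,:,::-1].copy(); c=cal('wrist'); h=cv2.cvtColor(b,cv2.COLOR_BGR2HSV)
m=cv2.inRange(h,(0,0,135),(180,70,255)); m[:150]=0; m[330:]=0; m[:,:230]=0; m[:,400:]=0
k=max(cv2.findContours(m,0,2)[0],key=cv2.contourArea); ap=cv2.approxPolyDP(cv2.convexHull(k),4,True).reshape(-1,2)
print('white px',ap.tolist())
t=np.radians(11); ax=np.array([np.cos(t),np.sin(t)]);ay=np.array([-ax[1],ax[0]])
for z in(110,66): print('pred seated jar corners z',z,proj(c,[np.r_[np.array([514.4,234])+28*(a*ax+q*ay),z] for a,q in((1,1),(1,-1),(-1,-1),(-1,1))]).round().tolist())
```

```text
12.75 [514.3 234.  336.7] [-0.18  0.03  0.66] [-0.002, 0.001, -0.001, -0.0, -0.001, -0.0, -0.002] 0.5236361782688864
side [[279, 189], [281, 211], [280, 196], [279, 180]] V,S down column from cap to head: [(184, 115), (178, 112), (195, 98), (222, 92), (31, 108), (2, 134), (2, 136), (5, 148), (3, 154), (7, 155), (7, 137), (9, 139), (2, 137)]
scene [[359, 153], [357, 178], [359, 161], [360, 143]] V,S down column from cap to head: [(181, 110), (182, 108), (176, 107), (185, 99), (164, 98), (59, 99), (6, 133), (9, 136), (9, 144), (8, 161), (8, 156), (9, 140), (8, 136), (6, 134), (9, 135)]
white px [[286, 195], [366, 214], [377, 241], [364, 285], [264, 296], [261, 281], [274, 217]]
pred seated jar corners z 110 [[382.0, 233.0], [354.0, 329.0], [255.0, 307.0], [276.0, 208.0]]
pred seated jar corners z 66 [[371.0, 216.0], [348.0, 297.0], [265.0, 278.0], [283.0, 195.0]]
```

```bash
python3 -c "
from h import *
print(manip.sign_off())"
```

```text
the job is handed in; nothing more can be done
None
```

I put the jar in the holder's nest, twisted the cap loose, and lifted it straight up. I handed the job in at about 13 s on the robot clock, with the gripper still holding the cap level and still over the open neck.

- **Seating:** I set the jar square to the nest and lowered it until the floor took about 16 N. The tool height then was 300.0 mm against 299.7 mm expected, and the views showed the jar upright in the nest.
- **Twist:** I turned the tool 88° anticlockwise at a 40 N grip. The measured twisting moment stayed low and noisy, so it did not show the moment the cap came loose. I had hoped to check the cap's angle from its markings, but the picture limit stopped that. Whether the fingers slipped on the cap during the turn was never measured.
- **Cap free:** after a 6 mm lift the force was about −0.5 N, against −4 N when carrying the whole jar, so only the cap was held.
- **Final state:** the cap is held about 21 mm above the neck's rim, by the tool's height. The tool is level and not moving. The jar's visible lower corners lie within about 5 pixels of where a seated jar should appear.
- **Bystanders:** I did not measure them again at the end. The arm's path kept clear of them.

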